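Make up the stone setter's tray

TASK

Make up the stone setter's tray: wind the press's handwheel all the way up so that the punch comes clear, only then draw the punched bar out and lay it flat in the tray's narrow channel, and once it lies there wind the empty press fully down again. Put every round domed stone from the bin into the tray's wide compartment, at any time you like; leave the square stones in the bin and the other things on the bench where they are.

Things in the scene. Friction and masses are not known exactly. Their poses are not given: they have to be found in the camera images.
- press: small fixed grey screw press. Origin: on the bench under the punch axis; x to its back, z up. Base 90 mm wide, x = -60 to 110 mm. Column 60 mm wide, x = 65 to 110; arm 50 mm wide, 115 to 150 mm high, from the column to x = -23. An upright stem (16 mm across) runs through the arm, handwheel on top, an 8 mm punch below
- wheel (a joint): turn of the press's handwheel in rad about the upright stem: 0 = punch fully down, 3.6 = upper stop (fully up). It grows turning anticlockwise seen from above, and wheel and stem then rise 5 mm per rad (18 mm in all). Starts at 0 to 0.5, and stays where it is left, but a push of some 25 N down on the wheel winds it down. Resistance about 0.12 N m
- wheel_grip (a point): centre of the handwheel, on the stem axis, at mid height of its rim; moves up with it (197 mm above the bench at joint value 0). The wheel is round and black, 56 mm outside diameter, rim 14 mm tall; below it only the stem for 40 mm or more
- bar: punched flat aluminium bar, 150 x 20 x 5 mm, about 45 g. Origin: centre of its underside; long axis x, z up. Starts flat on the press bed, its x along the press's x, the punch standing down through its hole; the other end sticks out 65 mm past the bed's front towards the robot, 40 mm above the bench. While the punch is in the hole it cannot be drawn out
- bar_hole (a point): centre of the bar's 12 mm square hole, 50 mm from the bar's origin on its +x side
- bed (a point): point on top of the press's steel bed under the punch, 40 mm above the bench; the bed is 56 mm wide and reaches from x = -60 mm (front) to +45 mm in the press's frame
- bin: fixed grey open bin, outside 190 (x) x 250 (y) x 35 mm tall, walls and floor 5 mm. Origin: centre of its underside. Left or right of the press
- tray: fixed wooden setter's tray on the other side of the press from the bin, outside 190 (x) x 240 (y) x 18 mm tall, walls and floor 5 mm. Origin: centre of its underside. A divider along y (4 mm thick, top 14 mm above the bench, centre at x = -14 mm) splits it into a narrow channel on the -x (robot's) side and a wide compartment on the +x side
- tray_channel (a point): centre of the floor of the tray's narrow channel for the bar, 5 mm above the bench; the channel is 74 mm (tray's x) by 230 mm (y) inside
- tray_stones (a point): centre of the floor of the tray's wide compartment for the stones, 5 mm above the bench; it is 102 mm (tray's x) by 230 mm (y) inside
- stone1: wanted stone: a round, flat-based, domed cabochon, 28 mm diameter, 16.5 mm tall; upright side wall up to 9 mm, then domed. Origin: centre of its flat base, z up when the dome is up. Starts dome up in the bin; 2 to 4 of the four are there, the others are absent
- stone2: wanted stone: a round, flat-based, domed cabochon, 28 mm diameter, 16.5 mm tall; upright side wall up to 9 mm, then domed. Origin: centre of its flat base, z up when the dome is up. Starts dome up in the bin; 2 to 4 of the four are there, the others are absent
- stone3: wanted stone: a round, flat-based, domed cabochon, 28 mm diameter, 16.5 mm tall; upright side wall up to 9 mm, then domed. Origin: centre of its flat base, z up when the dome is up. Starts dome up in the bin; 2 to 4 of the four are there, the others are absent
- stone4: wanted stone: a round, flat-based, domed cabochon, 28 mm diameter, 16.5 mm tall; upright side wall up to 9 mm, then domed. Origin: centre of its flat base, z up when the dome is up. Starts dome up in the bin; 2 to 4 of the four are there, the others are absent
- square1: square tile stone of the same colour, 26 x 26 x 10 mm, lies in the bin and is to stay in it. Origin: centre of its underside
- square2: square tile stone of the same colour, 26 x 26 x 10 mm, lies in the bin and is to stay in it. Origin: centre of its underside
- pliers: bystander: pliers lying on the bench near the robot, about 150 mm long, 60 mm wide, 16 mm high. Origin by the pivot; jaws to +x
- jar: bystander: jar, 54 mm across, 65 mm tall, to the side of the press. Origin: centre of its underside
- spool: bystander: wire spool, 52 mm across, 34 mm tall, on the other side of the press. Origin: centre of its underside
- hammer: bystander: hammer lying towards the back left of the bench

How it is judged (in metres and radians):
On the way, in this order (a step that is already met when the one before it is completed fails the run):
1. the handwheel is wound fully up (over 3.35 rad) while the bar still lies on the press bed under the punch (hole within 15 mm of the punch axis) (value of joint wheel above 3.35 rad and horizontal distance between bar_hole and bed below 0.015 m), for 0.2 s.
2. the bar lies flat in the tray's narrow channel (x of bar in the frame of tray between -0.09 and -0.016 m and y of bar in the frame of tray between -0.045 and 0.045 m and z of bar in the frame of tray below 0.012 m and angle between bar's own z axis and vertical below 0.12 rad and linear speed of bar below 0.02 m/s), for 0.2 s.
3. the empty press is wound fully down again (under 0.25 rad) (value of joint wheel below 0.25 rad), for 0.2 s.
At the end, for the whole second after the job is handed in: The handwheel is wound down, below 0.25 rad; the bar lies flat (within 0.12 rad) on the floor of the tray's narrow channel, at rest; every round stone present lies at rest in the tray's wide compartment (between divider and walls, base under 25 mm); both square stones are in the bin (all of step 2 and value of joint wheel below 0.25 rad and x of stone1 in the frame of tray between -0.012 and 0.09 m and y of stone1 in the frame of tray between -0.115 and 0.115 m and z of each of stone1, stone2, stone3, stone4 in the frame of tray below 0.025 m and linear speed of each of stone1, stone2, stone3, stone4 below 0.02 m/s and x of stone2 in the frame of tray between -0.012 and 0.09 m and y of stone2 in the frame of tray between -0.115 and 0.115 m and x of stone3 in the frame of tray between -0.012 and 0.09 m and y of stone3 in the frame of tray between -0.115 and 0.115 m and x of stone4 in the frame of tray between -0.012 and 0.09 m and y of stone4 in the frame of tray between -0.115 and 0.115 m and x of square1 in the frame of bin between -0.09 and 0.09 m and y of square1 in the frame of bin between -0.12 and 0.12 m and z of each of square1, square2 in the frame of bin below 0.03 m and x of square2 in the frame of bin between -0.09 and 0.09 m and y of square2 in the frame of bin between -0.12 and 0.12 m); the robot touches nothing.
It fails at once if the pliers is moved more than 30 mm (distance of pliers from where it was at the start of the episode above 0.03 m).
It fails at once if the jar is moved more than 30 mm (distance of jar from where it was at the start of the episode above 0.03 m).
It fails at once if the spool is moved more than 30 mm (distance of spool from where it was at the start of the episode above 0.03 m).
It fails at once if the hammer is moved more than 30 mm (distance of hammer from where it was at the start of the episode above 0.03 m).
Of stone1, stone2, stone3, stone4 only 2 to 4 are there at a start; the rules pass over those that are not, and their reading is None.
At some moment in a run one of stone1, stone2, stone3, stone4 may be knocked a few centimetres aside while the robot is not near it.
Once in a run the grip may slacken for a moment while it holds something.
It also fails if it takes over 210 s, if anything falls off the work surface, if the arm or the gripper's body presses on something with over 40 N, if the wrist force passes 120 N, or if a joint passes its speed limit or range.

ROBOT

A 7-joint arm with a two-finger parallel gripper is mounted at the origin on the work surface. World frame = base frame: x ahead of the robot, y to its left, z up, the work surface at z = 0. Lengths are in m, angles in degrees, forces in N, time in s.
With the tool pointing down it reaches from about 0.425 to 1.025 m from the base axis. Payload 9.4 kg.
Tool frame: the origin (TCP) lies on the centre line of the jaws, within the pads' length; the fingertips stand 17 mm ahead of it and the grasp point (between the pads) lies 2 mm behind it; z points along the fingers, y is the line along which they close (so a half turn about z gives the same grasp; the last joint's range is limited). The gripper opens to 85 mm and grips with 20 to 120 N. Pads are 22 mm wide; open, the fingers measure 114 mm over their backs; the gripper's body (76 mm by 85 mm) begins 54 mm behind the grasp point. The pads swing forward as they close: fully open they stand 13 mm farther back than shut.
Start: joints at [-68.394, 34.337, -0.143, 91.639, 0.103, 54.024, -4.572], TCP at [0.318, 0.652, 0.248] pointing down, gripper open.
Joint ranges: [-147.43, 147.43], [-19.82, 112.94], [-74.19, 73.91], [6.32, 146.72], [-59.91, 239.91], [6.04, 106.73], [-150.56, 150.56]. Speed limits (degrees/s): [127.2, 127.2, 172.46, 172.46, 180, 180, 180].

INTERFACE

Orientations are given as [roll, pitch, yaw] about the fixed x, y, z axes, in that order (R = Rz(yaw) Ry(pitch) Rx(roll)).
In Python, from bench import env gives the robot as it stands. Calls block until the motion is done:
- env.move_ptp(position, orientation): joint-space move of the TCP to a pose.
- env.servo_line(position, rotation=None, vel=0.15): straight line of the TCP; rotation=None keeps the orientation; vel is the mean speed in m/s.
- env.move_joints(angles): joint-space move.
- env.ungrasp() and env.close(effort=None): open the fingers fully, or close them until they stop; effort is the grip in N (None keeps the last).
- env.wait(seconds).
- env.ik(position, orientation): joint angles nearest the present ones, or None.
- env.get_state(): the state.
- env.camera(name): name is "scene" or "side" or "wrist"; returns the picture (384x512x3 uint8, red, green, blue); there is no depth.
- env.calibration(name): a dict with "camera_matrix" (3x3 intrinsics, pixels), "k1" (the pictures are not rectified: a ray, as slopes to the right and down, at radius r is drawn at 1 + k1 r^2 times it, then the intrinsics apply), "T" (4x4, takes a point from camera to world coordinates). Camera axes: x right, y up, looking along -z (the intrinsics and any distortion apply to the point x, -y, -z); pixel columns grow to the right and rows downward; lengths in m; the calibration is good to about 2 mm. A picture is of the moment at which its call begins: read the wrist's pose just before it. calibration takes no time and is no camera call; for the wrist camera it gives the pose at the moment of the call.
A pose or a line that the arm cannot do raises env.IKError and nothing moves.
- env.close_job(): hands the job in; it is judged then, once.
The state is a dict: "time_s": time; "qpos": joint angles; "joint_velocities": joint speeds; "tau": joint torques, N m; "tcp_pos": TCP position; "ee_rot": TCP orientation; "wrist_force": force on the tool from outside, world axes, zero at the start; "moment": the same for the moment, N m; "opening": finger opening in m; "gripper_force": force on a finger pad.
Only numpy, scipy, OpenCV 4.12 (cv2) and the standard library are available. Lean on these libraries where they do the work, as an engineer would, in place of code of your own. Each camera call takes 0.05 s, during which the arm holds its last target. There are 200 camera calls.

## Working session

There is one attempt and no reset: what is moved stays moved. The work goes in short steps, each a Python script; the robot and the scene stay as the last script left them, time stands still between calls to the robot, and variables do not carry over. Pictures are saved under pics/ and viewed, at most 14 in all, crops included, and the job is handed in when it is done.

```bash
ls; mkdir -p pics
cat > h.py <<'E'
import numpy as np, cv2
from bench import env
def snap(cam,fn=None):
    c=env.calibration(cam); im=np.array(env.camera(cam))
    if fn: cv2.imwrite('pics/'+fn,im[:,:,::-1])
    return im,c
def ray(c,u,v):
    K=np.array(c["camera_matrix"]);T=np.array(c["T"])
    D=np.array([c["k1"],0,0,0,0.])
    p=cv2.undistortPoints(np.array([[[u,v]]],float),K,D)[0,0]
    d=T[:3,:3]@np.array([p[0],-p[1],-1]); return T[:3,3],d/np.linalg.norm(d)
def onplane(c,u,v,z):
    o,d=ray(c,u,v); return o+d*(z-o[2])/d[2]
def project(c,P):
    K=np.array(c["camera_matrix"]);T=np.array(c["T"])
    q=T[:3,:3].T@(np.array(P)-T[:3,3]); x,y=q[0]/-q[2],-q[1]/-q[2]
    s=1+c["k1"]*(x*x+y*y); return K[0,0]*x*s+K[0,2],K[1,1]*y*s+K[1,2]
E
python3 - <<'E'
from h import *
for n in("scene","side","wrist"):
    im,c=snap(n,n+'0.png'); print(n,np.round(c["T"],3).tolist(),c["k1"],np.round(c["camera_matrix"],1).tolist())
s=env.get_state();print(s)
a=cv2.imread('pics/scene0.png');cv2.imwrite('pics/scene0b.png',cv2.resize(a,(800,600)))
a=cv2.imread('pics/side0.png');cv2.imwrite('pics/side0b.png',cv2.resize(a,(800,600)))
E
```

```text
bench.py
pics
scene [[0.713, -0.595, 0.371, 0.887], [0.701, 0.612, -0.366, -0.286], [-0.009, 0.521, 0.853, 0.889], [0.0, 0.0, 0.0, 1.0]] 0.008563704521267914 [[374.8, 0.0, 259.4], [0.0, 374.8, 187.4], [0.0, 0.0, 1.0]]
side [[0.985, 0.144, -0.098, 0.445], [-0.174, 0.761, -0.626, -0.554], [-0.016, 0.633, 0.774, 0.84], [0.0, 0.0, 0.0, 1.0]] -0.08236932269418494 [[367.3, 0.0, 253.9], [0.0, 367.3, 189.3], [0.0, 0.0, 1.0]]
wrist [[0.438, -0.867, -0.236, 0.258], [0.899, 0.422, 0.116, 0.682], [-0.001, -0.263, 0.965, 0.372], [0.0, 0.0, 0.0, 1.0]] -0.09073839350794517 [[332.4, 0.0, 252.8], [0.0, 332.4, 195.6], [0.0, 0.0, 1.0]]
{'time_s': 0.15, 'qpos': array([-68.39224312,  34.37677915,  -0.14372463,  91.671636  ,
         0.10266521,  54.02262912,  -4.5735557 ]), 'joint_velocities': array([ 0.06727033, -0.13120178,  0.0060497 , -0.07526818, -0.01037207,
       -0.03443588,  0.03850782]), 'tau': array([ 2.35505482e-03, -7.76992822e+01,  1.56633954e+00, -2.58237469e+01,
        1.24452167e-02,  6.76397278e-03,  1.13433674e-05]), 'tcp_pos': array([0.31771889, 0.65129423, 0.24757293]), 'ee_rot': array([-1.79929455e+02,  7.50450131e-03,  1.53997728e+02]), 'wrist_force': array([0.3803223 , 0.67848612, 0.83054191]), 'moment': array([-0.01455665,  0.01417651, -0.02630142]), 'gripper_force': 0.0, 'opening': 0.08521059519706867}
```

View pics/scene0b.png

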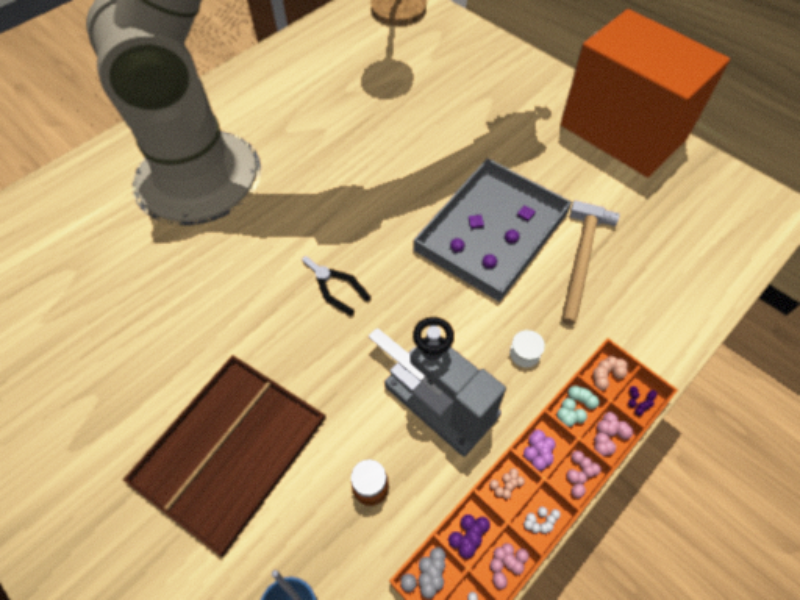

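View pics/side0b.png

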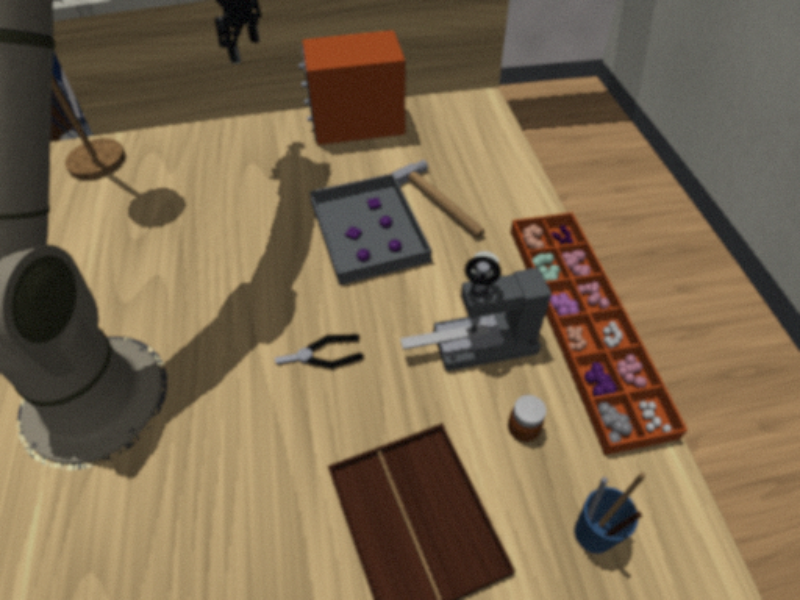

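The scene view shows the bin at the top centre (489,160)-(500,298) with 3 round and 2 square purple stones. The press is at (435,380) with the bar end at (378,338), and the wheel at (433,337). The tray is at lower left, about (225,455). I'll measure these with masks.

```bash
cat > m.py <<'E'
from h import *
def comps(mask,amin):
    n,l,st,ce=cv2.connectedComponentsWithStats(mask.astype(np.uint8))
    return [(st[i,4],ce[i],(l==i)) for i in range(1,n) if st[i,4]>=amin]
def planepts(c,m,z):
    cs,_=cv2.findContours(m.astype(np.uint8),cv2.RETR_EXTERNAL,cv2.CHAIN_APPROX_NONE)
    k=max(cs,key=len)[:,0]; return np.array([onplane(c,u,v,z)[:2] for u,v in k],np.float32)
E
python3 - <<'E'
from m import *
for n in("scene","side"):
    im=cv2.imread(f'pics/{n}0.png'); c=env.calibration(n); hsv=cv2.cvtColor(im,cv2.COLOR_BGR2HSV); H,S,V=[hsv[...,i].astype(int) for i in range(3)]
    print('==',n)
    # stones
    for a,ce,m in comps((H>130)&(H<165)&(S>90)&(V<150),12):
        p=onplane(c,*ce,0.013)
        if p[0]<0.75: r=cv2.minAreaRect(planepts(c,m,.013));print('stone',a,ce.round(1),p.round(4),np.round(r[1],3))
    # tray
    for a,ce,m in comps((V<95)&(S>110)&((H<12)|(H>172)),1500):
        r=cv2.minAreaRect(planepts(c,cv2.morphologyEx(m.astype(np.uint8),cv2.MORPH_CLOSE,np.ones((9,9))),.018));print('tray',a,ce.round(),np.round(r[0],4),np.round(r[1],4),round(r[2],2))
    for a,ce,m in comps((V<130)&(S<70),400):
        p=planepts(c,m,.035);r=cv2.minAreaRect(p);print('grey',a,ce.round(),np.round(r[0],3),np.round(r[1],3),round(r[2],1))
    for a,ce,m in comps((V<45),60):
        print('black',a,ce.round(1),np.round(cv2.minEnclosingCircle(np.argwhere(m)[:,::-1].astype(np.float32))[1],1))
    for a,ce,m in comps((V>165)&(S<60),25):
        p=planepts(c,m,.045);r=cv2.minAreaRect(p);print('white',a,ce.round(1),np.round(r[0],4),np.round(r[1],3),round(r[2],1))
a=cv2.imread('pics/scene0.png')[190:300,220:340];b=cv2.imread('pics/side0.png')[150:245,245:365]
cv2.imwrite('pics/press.png',np.hstack([cv2.resize(a,(400,366),interpolation=2),cv2.resize(b,(400,366),interpolation=2)]))
E
```

```text
== scene
stone 65 [336.3 136. ] [0.545  0.3778 0.013 ] [0.025 0.029]
stone 61 [304.4 141.3] [0.4898 0.2966 0.013 ] [0.026 0.026]
stone 60 [327.1 150.7] [0.56   0.3162 0.013 ] [0.026 0.025]
stone 57 [292.2 156.6] [0.5013 0.2299 0.013 ] [0.025 0.026]
stone 65 [312.9 166.8] [0.5672 0.2442 0.013 ] [0.023 0.028]
tray 3438 [403.  71.] [0.5478 0.7732] [0.3151 0.3768] 26.53
tray 5885 [138. 292.] [ 0.507 -0.293] [0.1908 0.2359] 11.76
grey 478 [15.  7.] [-0.698  0.029] [0.159 0.132] 64.2
grey 6248 [110.  77.] [-0.221  0.069] [0.265 0.77 ] 63.4
grey 1593 [314. 142.] [0.525 0.299] [0.196 0.271] 8.0
grey 2383 [284. 252.] [0.673 0.013] [0.197 0.151] 1.3
black 61 [7.6 5.3] 11.1
black 1362 [95.8 50.6] 24.6
black 90 [224.4 180.8] 14.6
black 98 [212.8 190.7] 14.8
black 232 [498.3 191.8] 12.3
black 311 [276.8 217. ] 13.0
black 183 [116.  267.8] 50.3
white 109 [80.  21.3] [-0.4467  0.137 ] [0.076 0.068] 66.8
white 354 [154.2 101.9] [0.0677 0.0722] [0.046 0.157] 62.3
white 82 [ 90.3 111.4] [-0.0312 -0.0911] [0.023 0.076] 39.9
white 172 [380.1 133.9] [0.6448 0.4481] [0.086 0.025] 25.2
white 102 [202.4 171
[... 1163 characters left out ...]
4
grey 3257 [319. 201.] [0.716 0.045] [0.313 0.183] 61.8
black 1045 [28.3 48.1] 48.1
black 698 [151.3  14.6] 21.8
black 2218 [434.8 117.9] 129.1
black 252 [226.2 120.6] 25.7
black 184 [ 20.  138.8] 17.3
black 1990 [ 27.6 191.1] 31.2
black 277 [245.7 171.1] 29.8
black 1484 [322.8 203.3] 40.3
black 474 [ 58.6 237.4] 35.5
black 103 [212.8 217.5] 14.9
black 118 [214.3 231. ] 17.1
black 140 [264.6 281.5] 22.0
black 96 [225.9 295.1] 15.0
black 122 [307.8 327.3] 41.4
black 177 [398.4 333.4] 11.7
black 155 [375.7 342.2] 12.8
white 29 [311.6 162.2] [0.7327 0.1589] [0.015 0.043] 57.3
white 177 [274.8 215.5] [ 0.589  -0.0084] [0.11  0.018] 2.1
white 218 [338.5 260.7] [ 0.7098 -0.1686] [0.044 0.043] 8.3
```

View pics/press.png

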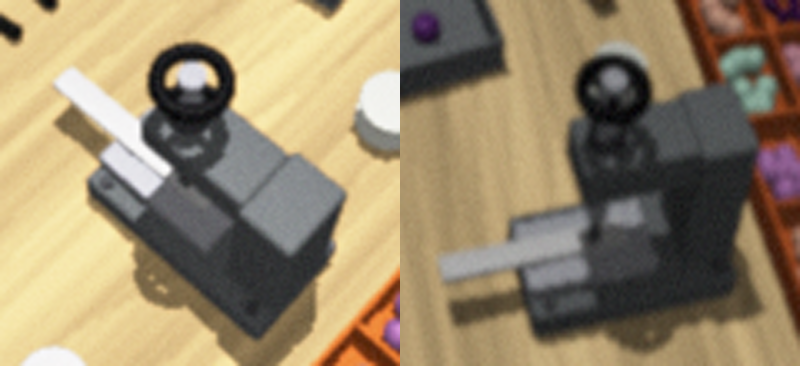

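The wheel ring centre is at (277.4,215.3) in the scene view and (308.9,173.4) in the side view. The bar's free end is at (238.5,212.8) and (257.3,219.0). Next I'll triangulate these and check the wheel grip by IK.

```bash
cat >> h.py <<'E'
def tri(*obs):
    A=np.zeros((3,3));b=np.zeros(3);R=[]
    for n,u,v in obs:
        o,d=ray(env.calibration(n),u,v);M=np.eye(3)-np.outer(d,d);A+=M;b+=M@o;R.append((o,M))
    p=np.linalg.solve(A,b);return p,[np.linalg.norm(M@(p-o))*1e3 for o,M in R]
E
python3 - <<'E'
from h import *
w,r=tri(("scene",277.4,215.3),("side",308.9,173.4));print('wheel',w.round(4),r)
cs,cd=env.calibration("scene"),env.calibration("side")
print(onplane(cs,277.4,215.3,.198),onplane(cd,308.9,173.4,.198))
e,r=tri(("scene",238.5,212.8),("side",257.3,219.0));print('end',e.round(4),r)
E1,E2=onplane(cs,238.5,212.8,.045),onplane(cd,257.3,219.,.045);print(E1,E2)
d=w-(E1+E2)/2;print('len',np.hypot(*d[:2]),'yaw',np.degrees(np.arctan2(d[1],d[0])))
x,y=w[:2]
for yaw in range(-180,181,30):
    for z in (.2,.32):
        q=env.ik([x,y,z],[180,0,yaw]);print(yaw,z,None if q is None else np.round(q,0).tolist())
E
```

```text
wheel [ 0.661  -0.0118  0.1982] [np.float64(0.0643483591207851), np.float64(0.06434835912079621)]
[ 0.66098757 -0.01178892  0.198     ] [ 0.66102997 -0.01158601  0.198     ]
end [ 0.5367 -0.0154  0.049 ] [np.float64(0.584305086469681), np.float64(0.58430508646967)]
[ 0.53544145 -0.01467703  0.045     ] [ 0.53690842 -0.01211033  0.045     ]
len 0.12483360351004155 yaw 0.7345892536992996
-180 0.2 [-1.0, 33.0, -4.0, 103.0, 3.0, 44.0, 83.0]
-180 0.32 [-6.0, 26.0, 3.0, 96.0, -1.0, 58.0, 88.0]
-150 0.2 [4.0, 33.0, -13.0, 102.0, 10.0, 45.0, 107.0]
-150 0.32 [0.0, 26.0, -7.0, 96.0, 3.0, 58.0, 113.0]
-120 0.2 [10.0, 34.0, -21.0, 102.0, 16.0, 47.0, 131.0]
-120 0.32 [6.0, 27.0, -16.0, 95.0, 8.0, 59.0, 138.0]
-90 0.2 [-39.0, 49.0, 64.0, 105.0, -51.0, 60.0, -134.0]
-90 0.32 [-40.0, 39.0, 64.0, 98.0, -38.0, 67.0, -145.0]
-60 0.2 [-39.0, 49.0, 64.0, 105.0, -51.0, 60.0, -104.0]
-60 0.32 [-40.0, 39.0, 64.0, 98.0, -38.0, 67.0, -115.0]
-30 0.2 [-39.0, 49.0, 64.0, 105.0, -51.0, 60.0, -74.0]
-30 0.32 [-40.0, 39.0, 64.0, 98.0, -38.0, 67.0, -85.0]
0 0.2 [-28.0, 38.0, 40.0, 105.0, -32.0, 49.0, -63.0]
0 0.32 [-31.0, 31.0, 44.0, 98.0, -25.0, 61.0, -69.0]
30 0.2 [-25.0, 37.0, 34.0, 104.0, -27.0, 47.0, -38.0]
30 0.32 [-29.0, 30.0, 40.0, 98.0, -22.0, 60.0, -42.0]
60 0.2 [-21.0, 35.0, 27.0, 104.0, -21.0, 46.0, -13.0]
60 0.32 [-25.0, 29.0, 33.0, 97.0, -18.0, 59.0, -16.0]
90 0.2 [-16.0, 34.0, 19.0, 104.0, -15.0, 45.0, 11.0]
90 0.32 [-21.0, 28.0, 27.0, 97.0, -14.0, 58.0, 10.0]
120 0.2 [-12.0, 33.0, 12.0, 104.0, -9.0, 44.0, 35.0]
120 0.32 [-17.0, 27.0, 19.0, 97.0, -10.0, 58.0, 36.0]
150 0.2 [-7.0, 33.0, 4.0, 103.0, -3.0, 44.0, 59.0]
150 0.32 [-11.0, 26.0, 11.0, 97.0, -6.0, 58.0, 62.0]
180 0.2 [-1.0, 33.0, -4.0, 103.0, 3.0, 44.0, 83.0]
180 0.32 [-6.0, 26.0, 3.0, 96.0, -1.0, 58.0, 88.0]
```

```bash
cat > wheel.py <<'E'
from h import *
X,Y=0.661,-0.0117
def turn(yaw0,z0,sgn,total,step=20,mstop=0.6,grip=40):
    """grip wheel at yaw0 with TCP z0, turn sgn*total deg in steps; stop on moment"""
    env.move_ptp([X,Y,z0+.09],[180,0,yaw0]); env.servo_line([X,Y,z0],vel=.1); env.close(grip)
    s=env.get_state(); print('closed',s["opening"],s["gripper_force"],s["wrist_force"].round(1),s["time_s"])
    a=0; log=[]
    while a<total:
        a=min(a+step,total); 
        env.servo_line([X,Y,z0+sgn*np.radians(a)*.005],[180,0,yaw0+sgn*a],vel=.006)
        s=env.get_state(); log.append((a,round(s["time_s"],1),s["wrist_force"].round(1).tolist(),round(float(s["moment"][2]),2),round(float(s["ee_rot"][2])),round(s["opening"],4)))
        if abs(s["moment"][2])>mstop: break
    for l in log: print(l)
    print(s["qpos"].round())
E
python3 - <<'E'
from wheel import *
env.move_ptp([.5,-.05,.35],[180,0,90])
print(env.get_state()["qpos"].round(),env.get_state()["time_s"])
q=env.ik([X,Y,.286],[180,0,-15]);print(np.round(q))
turn(-15,.196,1,40)
E
```

```text
[-24.  13.  29. 114.  -8.  54.   9.] 2.7417
[-34.  35.  49. 100. -31.  59. -78.]
closed 0.054680741374137094 41.14137053489685 [-1.7  2.5  5.4] 5.5417
(20, 6.0, [-1.1, 5.3, 9.2], 0.02, 5, 0.0549)
(40, 6.5, [-2.8, 7.4, 10.5], 0.01, 25, 0.0543)
[-25.  37.  33. 104. -27.  47. -43.]
```

Run:
```python
from wheel import *
z0=.196
for a in range(60,221,20):
    env.servo_line([X,Y,z0+np.radians(a)*.005],[180,0,-15+a],vel=.006)
    s=env.get_state();print(a,round(s["time_s"],1),s["wrist_force"].round(1),s["moment"].round(2),s["ee_rot"][2].round(1),round(s["opening"],4))
    if abs(s["moment"][2])>.5: break
print(s["qpos"].round())
a=snap("side","s1.png")[0][150:245,245:365];b=snap("scene","c1.png")[0][190:300,220:340]
cv2.imwrite('pics/p1.png',np.hstack([cv2.resize(x,(400,366),interpolation=2)[:,:,::-1] for x in(b,a)]))
```

```text
60 7.0 [-4.   9.2 11.1] [2.   0.92 0.08] 44.9 0.0545
80 7.5 [-6.7 10.5 12.9] [2.24 1.43 0.04] 64.9 0.0545
100 8.0 [-8.8 10.9 15.4] [2.15 2.03 0.02] 84.9 0.0546
120 8.5 [-12.5  10.7  17.1] [2.16 2.56 0.  ] 104.9 0.0545
140 9.0 [-14.1   9.8  18.5] [ 1.86  3.07 -0.05] 124.9 0.0546
160 9.5 [-16.7   7.9  18.9] [1.54 3.44 0.01] 144.9 0.0545
180 10.0 [-17.5   7.   19.7] [ 1.09  3.65 -0.01] 164.9 0.0547
200 10.5 [-3.6  6.2  5.9] [ 1.03  0.61 -0.01] -175.2 0.0548
220 11.0 [ 1.2  8.5 -3.8] [ 1.66 -0.4  -0.6 ] -155.2 0.0544
[  8.  33. -19. 101.  13.  48.  98.]
```

View pics/p1.png

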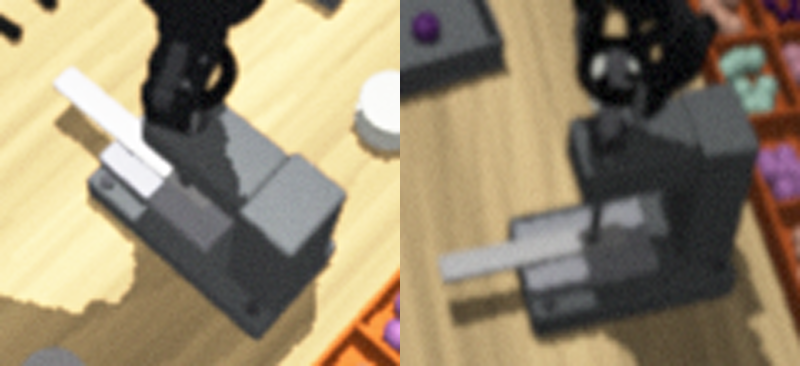

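The jaws hold the wheel rim. The moment rose to -0.6 N m at 220°, which fits the upper stop. I'll release, back off and check the wheel height.

Run:
```python
from wheel import *
env.ungrasp(); p=env.get_state()["tcp_pos"]; env.servo_line([X,Y,p[2]+.09],vel=.15); env.move_ptp([.47,-.02,.35],[180,0,181])
print(env.get_state()["time_s"],env.get_state()["qpos"].round())
a=snap("side","s2.png")[0][150:245,245:365];b=snap("scene","c2.png")[0][190:300,220:340]
cv2.imwrite('pics/p2.png',np.hstack([cv2.resize(x,(400,366),interpolation=2)[:,:,::-1] for x in(b,a)]))
```

```text
13.1167 [ 10.  11. -17. 116.   4.  54.  82.]
```

View pics/p2.png

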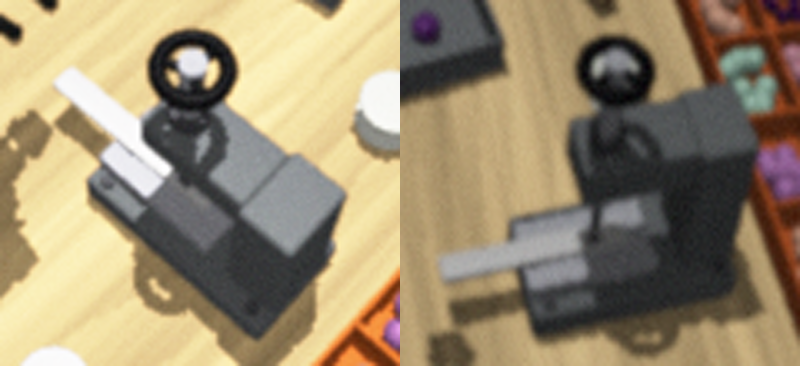

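The ring centre is now at about (277.9,211.3) in the scene view and (309.8,168.4) in the side view.

Run:
```python
from h import *
print(tri(("scene",277.9,211.3),("side",309.8,168.4)))
for z in(.1985,.206,.2155): print(z,[np.round(project(env.calibration(n),[.661,-.0117,z]),1) for n in("scene","side")])
# same-mask measure both times: black ring blob
for k in "02":
  for n,p,(x0,x1,y0,y1) in(("scene","scene0" if k=="0" else "c2",(262,294,196,226)),("side","side0" if k=="0" else "s2",(293,325,155,185))):
    g=cv2.imread(f'pics/{p}.png').max(2)[y0:y1,x0:x1]
    q=np.argwhere(g<38); print(k,n,len(q),q.min(0)+[y0,x0],q.max(0)+[y0,x0])
```

```text
(array([ 0.66129828, -0.01150038,  0.21534742]), [np.float64(0.1795798080982448), np.float64(0.17957980809830748)])
0.1985 [array([277.4, 215.2]), array([308.9, 173.3])]
0.206 [array([277.6, 213.5]), array([309.2, 171.1])]
0.2155 [array([277.7, 211.3]), array([309.7, 168.4])]
0 scene 214 [204 265] [225 288]
0 side 200 [165 299] [184 319]
2 scene 178 [201 265] [223 289]
2 side 181 [160 299] [184 320]
```

The wheel is at z = 0.2153, so it is fully up. Now I'll draw the bar.

Run:
```python
from h import *
def st(t):
    s=env.get_state();print(t,round(s["time_s"],1),s["tcp_pos"].round(4),round(s["opening"],4),round(s["gripper_force"],1),s["wrist_force"].round(1))
th=np.radians(1.); d=np.array([np.cos(th),np.sin(th)]); W=np.array([.661,-.0117]); G=W-.092*d
env.move_ptp([*G,.14],[180,0,181]); env.servo_line([*G,.054],vel=.12); env.close(70); st('grip')
env.servo_line([*G,.0555],vel=.05)
P=G-.066*d
env.servo_line([*P,.0555],vel=.08); st('drawn')
env.servo_line([*P,.17],vel=.15); st('up')
for yaw in (102,101.6-180,): 
    q=env.ik([.463,-.26,.17],[180,0,yaw]);print(yaw,q)
im=snap("side","s3.png")[0];b=snap("scene","c3.png")[0]
cv2.imwrite('pics/p3.png',np.hstack([x[130:330,120:370][:,:,::-1] for x in(b,im)]))
```

```text
grip 15.6 [ 0.5691 -0.0134  0.0542] 0.0172 68.2 [-0.5 -0.7  3. ]
drawn 16.9 [ 0.5038 -0.0143  0.0556] 0.0172 68.3 [ 0.6 -0.5 -0.7]
up 17.8 [ 0.5027 -0.0145  0.1695] 0.0173 68.3 [ 0.7 -0.7 -0.7]
102 [ 18.71003801  27.5979448    6.28361995 121.54049115  -5.62921988
  31.12548929  41.1064592 ]
-78.4 [-15.17985106  43.47241961  63.63362721 123.45580712 -54.66551132
  49.08031898 -85.17862349]
```

View pics/p3.png

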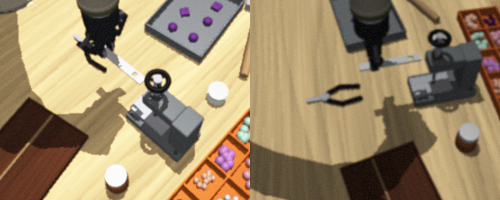

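The bar is held level and clear of the press. I'll carry it to the channel.

Run:
```python
from h import *
def st(t):
    s=env.get_state();print(t,round(s["time_s"],1),s["tcp_pos"].round(4),round(s["opening"],4),round(s["gripper_force"],1),s["wrist_force"].round(1))
env.servo_line([.48,-.14,.17],vel=.2); st('a')
C=np.array([.453,-.303]);b=np.radians(-78.4);G=C-.042*np.array([np.cos(b),np.sin(b)])
env.move_ptp([*G,.15],[180,0,101.6]); st('b')
env.servo_line([*G,.07],vel=.1); st('c')
im=snap("side","s4.png")[0][190:384,190:450];w=snap("wrist","w4.png")[0]
cv2.imwrite('pics/p4.png',np.hstack([cv2.resize(im,(400,300)),cv2.resize(w,(400,300))])[:,:,::-1])
```

```text
a 18.7 [ 0.4802 -0.139   0.1698] 0.0173 68.3 [-0.1  0.  -0.2]
b 19.4 [ 0.4454 -0.2601  0.1499] 0.0177 68.3 [ 0.1  1.1 -0.5]
c 20.4 [ 0.4448 -0.262   0.0704] 0.0172 68.3 [0.4 0.3 0.1]
```

View pics/p4.png

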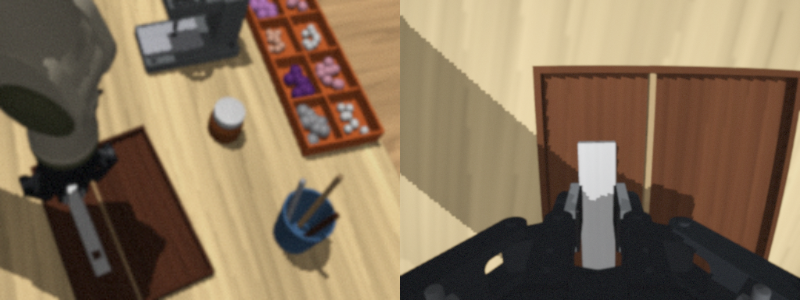

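The bar is above the narrow channel and aligned with it. I'll lower, release, then look.

Run:
```python
from h import *
p=env.get_state()["tcp_pos"]
env.servo_line([.4446,-.2618,.031],vel=.06); s=env.get_state();print(s["tcp_pos"],s["wrist_force"].round(1),s["opening"])
env.ungrasp(); env.wait(.2); s=env.get_state();print(s["time_s"],s["wrist_force"].round(1))
env.servo_line([.4446,-.2618,.15],vel=.2); 
env.move_ptp([.56,-.05,.36],[180,0,165])
im=snap("side","s5.png")[0][240:384,190:350];w=snap("scene","c5.png")[0][220:364,70:230]
cv2.imwrite('pics/p5.png',np.hstack([cv2.resize(im,(400,360)),cv2.resize(w,(400,360))])[:,:,::-1])
```

```text
[ 0.44451853 -0.26184046  0.03093329] [-0.1 -0.1 -0.7] 0.017305563027324073
22.15 [ 0.3 -0.   1.4]
```

View pics/p5.png

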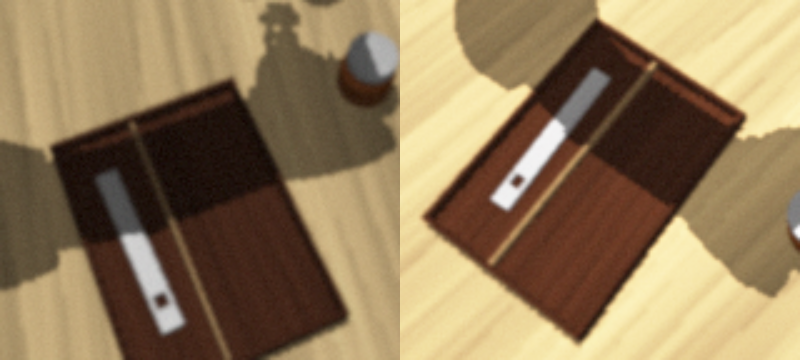

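The bar lies flat in the channel, clear of the divider. I'll wind the press down.

Run:
```python
from wheel import *
turn(200,.2135,-1,222,mstop=.45)
env.ungrasp(); p=env.get_state()["tcp_pos"]; env.servo_line([X,Y,p[2]+.09],vel=.2); env.move_ptp([.52,.2,.36],[180,0,100])
print(env.get_state()["time_s"])
a=snap("side","s6.png")[0];b=snap("scene","c6.png")[0]
cv2.imwrite('pics/p6.png',np.hstack([cv2.resize(x,(400,366),interpolation=2)[:,:,::-1] for x in(b[190:300,220:340],a[150:245,245:365])]))
w,c=snap("wrist","w6.png")
hsv=cv2.cvtColor(w,cv2.COLOR_RGB2HSV);H,S,V=[hsv[...,i].astype(int) for i in range(3)]
from m import *
for ar,ce,m in comps((H>130)&(H<165)&(S>90),60):
    cs,_=cv2.findContours(m.astype(np.uint8),0,1); r=cv2.minAreaRect(cs[0]); 
    print(ar,ce.round(),onplane(c,*ce,.012).round(4),'fill',round(ar/np.pi/cv2.minEnclosingCircle(cs[0])[1]**2,2))
```

```text
closed 0.054745848953629925 41.20474934577942 [-3.6  4.1  6.7] 26.2167
(20, 26.7, [-3.0, 2.9, 7.2], -0.12, -180, 0.0545)
(40, 27.2, [-4.0, 0.8, 7.5], -0.12, 160, 0.0543)
(60, 27.7, [-5.2, 0.1, 8.2], -0.15, 140, 0.0548)
(80, 28.2, [-7.0, -0.4, 9.3], -0.17, 120, 0.0552)
(100, 28.7, [-9.0, -1.2, 11.6], -0.16, 100, 0.0548)
(120, 29.2, [-10.7, -1.7, 12.7], -0.19, 80, 0.0549)
(140, 29.7, [-13.8, -0.6, 16.2], -0.16, 60, 0.0546)
(160, 30.2, [-15.3, 1.3, 16.7], -0.22, 40, 0.0544)
(180, 30.7, [-17.1, 3.5, 19.5], -0.21, 20, 0.0547)
(200, 31.2, [-17.7, 5.2, 21.8], -0.26, 0, 0.0544)
(220, 31.7, [0.5, 0.7, 12.3], 0.09, -20, 0.0545)
(222, 32.0, [2.6, -1.1, 11.1], 0.6, -22, 0.0547)
[-34.  43.  52. 105. -43.  53. -74.]
34.1667
362 [294.  24.] [0.5439 0.3802 0.012 ] fill 0.75
286 [297.  73.] [0.5592 0.3189 0.012 ] fill 0.94
318 [243.  79.] [0.4894 0.2985 0.012 ] fill 0.76
256 [243. 128.] [0.5003 0.2331 0.012 ] fill 0.98
260 [291. 126.] [0.5662 0.2472 0.012 ] fill 0.97
280 [503. 193.] [0.9132 0.2099 0.012 ] fill 0.35
```

View pics/p6.png

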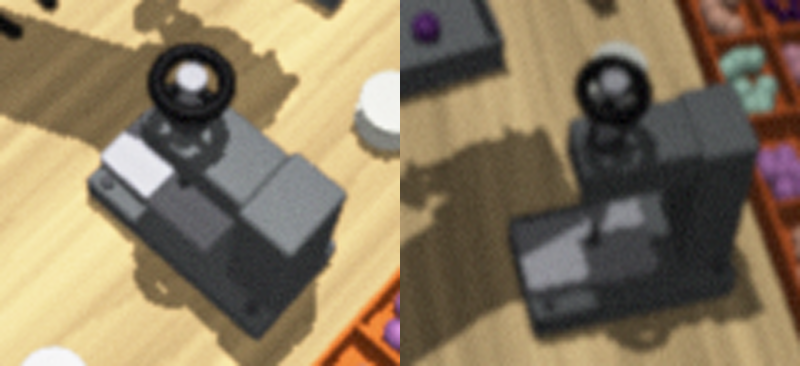

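View pics/w6.png

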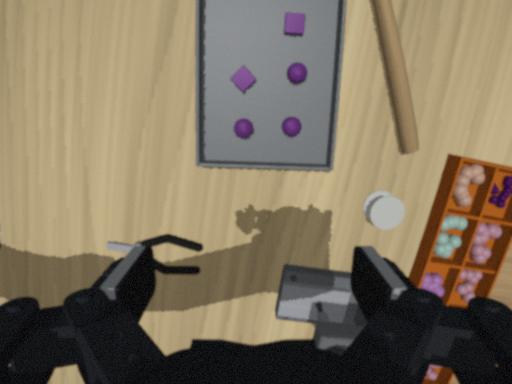

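The wheel is back at its low position and the bed is empty. The round stones are at wrist pixels (297,73), (243,128) and (291,126), and the squares at (294,24) and (243,79). I'll take one more clockwise grip to be sure the press is at its stop, then start on the stones.

```bash
cat > stones.py <<'E'
from m import *
def look():
    """wrist view over the bin: list of (xy, is_round)"""
    env.move_ptp([.51,.20,.36],[180,0,100]); env.wait(.3); w,c=snap("wrist")
    h=cv2.cvtColor(w,cv2.COLOR_RGB2HSV).astype(int);H,S=h[...,0],h[...,1];out=[]
    for ar,ce,m in comps((H>130)&(H<165)&(S>90),60):
        p=onplane(c,*ce,.012)
        if not(.40<p[0]<.65 and .14<p[1]<.46): continue
        cs,_=cv2.findContours(m.astype(np.uint8),0,1); out.append((p[:2],ar/np.pi/cv2.minEnclosingCircle(cs[0])[1]**2>.85))
    return out
BC,BY=np.array([.525,.300]),np.radians(8)
def best_dir(p,others):
    """closing direction (deg, world) with the most room for the open fingers"""
    R=np.array([[np.cos(BY),np.sin(BY)],[-np.sin(BY),np.cos(BY)]]);best=None
    for a in range(0,180,5):
        u=np.array([np.cos(np.radians(a)),np.sin(np.radians(a))]);v=np.array([-u[1],u[0]]);m=9
        for s in(1,-1):
            for r in(36,57):
                for t in(-12,0,12):
                    f=p+s*u*r/1e3+v*t/1e3; l=np.abs(R@(f-BC)); m=min(m,.090-l[0],.120-l[1],*[np.linalg.norm(f-o)-.018 for o in others])
        if best is None or m>best[0]: best=(m,a)
    return best
def pick(p,a):
    yaw=a+90                       # tool y lies along a
    yaw=min((yaw,yaw-180),key=lambda k:abs(k-100))
    env.move_ptp([*p,.13],[180,0,yaw]); env.servo_line([*p,.0255],vel=.12); env.close(40)
    s=env.get_state(); print('grip',s["opening"].round(4),s["wrist_force"].round(1),s["time_s"].round(1))
    env.servo_line([*p,.16],vel=.2); o=env.get_state()["opening"];print('up',o.round(4)); return o>.02
TR=np.array([.507,-.293]);TY=np.radians(11.6)
def place(lx,ly):
    q=TR+np.array([np.cos(TY)*lx-np.sin(TY)*ly,np.sin(TY)*lx+np.cos(TY)*ly])
    env.move_ptp([.56,.0,.33],[180,0,100])
    env.move_ptp([*q,.15],[180,0,11.6+180-7]) ; o=env.get_state()["opening"]; 
    env.servo_line([*q,.0275],vel=.12); print('place',o.round(4),env.get_state()["opening"].round(4))
    env.ungrasp(); env.servo_line([*q,.15],vel=.2); print(env.get_state()["time_s"])
E
python3 - <<'E'
from wheel import *
turn(60,.1945,-1,45,step=15,mstop=.45)
env.ungrasp(); p=env.get_state()["tcp_pos"]; env.servo_line([X,Y,p[2]+.1],vel=.2)
from stones import *
L=look()
for i,(p,r) in enumerate(L): print(p.round(4),r,best_dir(p,[o for j,(o,_) in enumerate(L) if j!=i]))
print(env.get_state()["time_s"])
E
```

```text
closed 0.05448624961299772 40.7236111164093 [-8.4  4.8 10.6] 36.8
(15, 37.2, [-11.8, 1.8, 14.6], 0.51, 45, 0.0546)
[-28.  39.  40. 105. -32.  48. -17.]
[0.5436 0.3803] False (np.float64(0.004475657299183533), 160)
[0.5592 0.319 ] True (np.float64(0.008929487454034005), 60)
[0.4893 0.2984] False (np.float64(0.009838507677537675), 60)
[0.5658 0.2474] True (np.float64(0.009912189395117399), 60)
[0.5003 0.2333] True (np.float64(0.007497147160911016), 55)
39.6667
```

The stop torque appeared straight away, so the press is fully down. Now the stones.

```bash
sed -i 's/11.6+180-7/191.6/' stones.py
python3 - <<'E'
from stones import *
S=[(.062,-.045),(.062,.05),(.014,0)]
L=look(); i=0
while i<3:
    rs=[k for k,(p,r) in enumerate(L) if r]
    if not rs: break
    c=[(best_dir(L[k][0],[o for j,(o,_) in enumerate(L) if j!=k]),k) for k in rs]
    (m,a),k=max(c); p=L[k][0]-[0,.001]; print(len(rs),p.round(4),m.round(4),a)
    ok=pick(p,a)
    if not ok: print('missed'); break
    place(*S[i]); i+=1
    L=look(); print('left',[(p.round(3).tolist(),bool(r)) for p,r in L])
    if sum(r for _,r in L)!=len(rs)-1: print('unexpected'); break
im=snap("side","s7.png")[0][220:384,190:370];w=snap("scene","c7.png")[0][200:364,60:240]
cv2.imwrite('pics/p7.png',np.hstack([cv2.resize(im,(400,364)),cv2.resize(w,(400,364))])[:,:,::-1])
E
```

```text
3 [0.5659 0.2463] 0.0098 60Traceback (most recent call last):
  File "<stdin>", line 9, in <module>
  File "stones.py", line 27, in pick
    s=env.get_state(); print('grip',s["opening"].round(4),s["wrist_force"].round(1),s["time_s"].round(1))
                                    ^^^^^^^^^^^^^^^^^^
AttributeError: 'float' object has no attribute 'round'
```

The script stopped on a formatting bug while gripping the first stone. I'll fix that and continue from there.

```bash
sed -i -E 's/s\["opening"\]\.round\(4\)/round(s["opening"],4)/;s/s\["time_s"\]\.round\(1\)/round(s["time_s"],1)/;s/o\.round\(4\)/round(o,4)/g;s/env\.get_state\(\)\["opening"\]\.round\(4\)/round(env.get_state()["opening"],4)/' stones.py
cat > run.py <<'E'
import sys
from stones import *
S=[(.062,-.045),(.062,.05),(.014,0)]
i=int(sys.argv[1])
if sys.argv[2]=='held':
    s=env.get_state();print(s["opening"],s["tcp_pos"]);p=s["tcp_pos"]
    env.servo_line([p[0],p[1],.16],vel=.2); place(*S[i]); i+=1
L=look()
while i<3:
    rs=[k for k,(p,r) in enumerate(L) if r]
    if not rs: break
    c=[(best_dir(L[k][0],[o for j,(o,_) in enumerate(L) if j!=k]),k) for k in rs]
    (m,a),k=max(c); p=L[k][0]-[0,.001]; print(len(rs),p.round(4),round(m,4),a)
    if not pick(p,a): print('missed'); break
    place(*S[i]); i+=1
    L=look(); print('left',[(p.round(3).tolist(),bool(r)) for p,r in L])
    if sum(r for _,r in L)!=len(rs)-1: print('unexpected'); break
im=snap("side","s7.png")[0][220:384,190:370];w=snap("scene","c7.png")[0][200:364,60:240]
cv2.imwrite('pics/p7.png',np.hstack([cv2.resize(im,(400,364)),cv2.resize(w,(400,364))])[:,:,::-1])
E
python3 run.py 0 held
```

```text
0.025268415099733633 [0.56599935 0.24636494 0.02602791]
place 0.025 0.0251
49.05
2 [0.5592 0.3179] 0.0111 65
grip 0.0251 [-1.1 -1.1  5.4] 54.1
up 0.0247
place 0.025 0.0251
60.4083
left [([0.544, 0.38], False), ([0.489, 0.298], False), ([0.478, 0.256], True)]
1 [0.4778 0.2547] 0.0015 120
grip 0.025 [-1.2 -0.3  5.4] 65.2
up 0.0252
place 0.0251 0.025
71.5083
left [([0.544, 0.38], False), ([0.489, 0.298], False)]
```

View pics/p7.png

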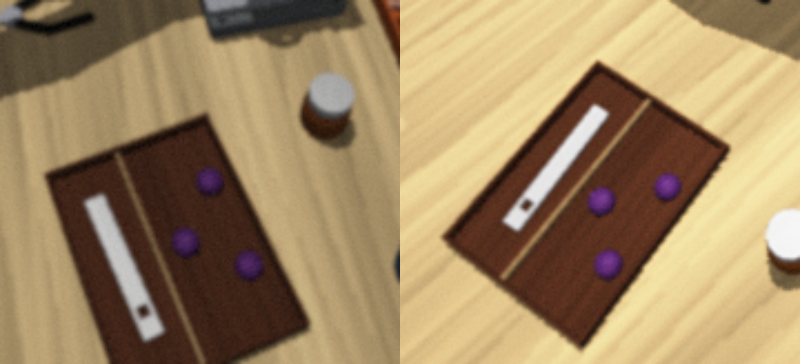

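All three round stones are in the wide compartment, the bar lies flat in the channel, and only the two squares are left in the bin. The robot is clear, so I'm handing in.

```bash
python3 -c "
from bench import env
print(env.close_job())"
```

```text
the job is handed in; nothing more can be done
None
```

The job is handed in, though no verdict came back: the press was wound up, the bar was laid flat in the channel, the press was wound down to its stop, all three round stones are in the wide compartment, and both squares are still in the bin.

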